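# Clamp the long forceps and hold the tips on the inspection lines

## Task

The long specimen forceps lie loose in the tip-inspection fixture: clamp them by turning both wing knobs clockwise to their end stops. Then squeeze the legs by their ribbed finger rests until each tip stands over its own engraved line on the white plate (20 mm apart), never pinching the tips shut, and finish while still holding that gap steady with the gripper for the inspection camera. Leave everything else on the bench where it is.

Things in the scene. Friction and masses are not known exactly. Their poses are not given: they have to be found in the camera images.
- fixture: Tip-inspection fixture, fixed to the bench. Black base plate 410 x 140 mm, 12 mm thick; origin at bench level under the forceps' finger rests; x runs from the forceps' heel to its tips, y to its left. Heel block with both clamps at x = -190 to -110 mm, pedestal of the white plate at x = 84 to 126 mm, black camera at x = 152 to 212 mm (75 mm tall); between them only the base plate.
- forceps: Steel forceps, 280 mm long, on edge so the legs open sideways; loose until clamped. Origin: underside of the heel (50 x 20 mm, 14 mm high), 45 mm above the bench; x to the tips, y left. Legs spring about upright axes at x = 20 mm; ribbed finger rests at x = 118 to 182 mm, tips at x = 255 mm. At rest: tips 44 mm apart, finger rests 49 mm over their outer faces.
- pad_left (a point): Middle of the outer face of the left leg's ribbed finger rest (64 mm long, 12 mm high), 52 mm above the bench. It moves 0.55 mm inwards per 1 mm of its tip. With the tips 20 mm apart the finger rests are parallel, about 35 mm over their outer faces, and spring back with 6 to 8 N on each finger.
- pad_right (a point): Middle of the outer face of the right leg's ribbed finger rest, 52 mm above the bench.
- tip_left (a point): Centre of the left tip's end (tip 3 mm thick, 6 mm high), 3 mm above the white plate on which the tips rest.
- tip_right (a point): Centre of the right tip's end.
- line_left (a point): Left engraved black line on the white plate (74 x 42 mm), the point below the tip's end; the line is 1.6 mm wide and runs along the forceps.
- line_right (a point): Right engraved black line; the two lines are 20 mm apart, centre to centre.
- seat (a point): Point of the fixture, 45 mm above the bench, where the forceps' origin belongs when they are seated.
- knob_left (a joint): Turn of the left clamp's captive wing knob in rad. 0 = fully loose, wing along the fixture's x axis; grows clockwise seen from above; 1.57 = end stop (clamped), wing along the fixture's y axis. Starts between 0.1 and 0.5, stays where it is left; turning it takes about 0.07 N m; it presses the steel toe clamp down on the heel.
- knob_right (a joint): The same for the right clamp's wing knob.
- knob_left_grip (a point): Middle of the left knob's wing, on the knob's axis: 92 mm above the bench, 42 mm left of the heel's middle. The wing is 42 mm long, 12 mm thick and 26 mm high, 79 to 105 mm above the bench. Below it are a round hub (26 mm across, top 80 mm above the bench) and the steel clamp strap (top 70 mm).
- knob_right_grip (a point): The same for the right knob, 42 mm right of the heel.
- dish: Clear round culture dish with a tan filling, 86 mm across, 14 mm tall; not part of the job, leave it alone. Origin at the centre of its underside.
- small_tweezers: Small closed steel tweezers, 118 mm long, lying flat on the bench; not part of the job, leave it alone. Origin at the centre of its underside.
- slide_box: White slide box, 85 x 75 mm, 34 mm tall; not part of the job, leave it alone. Origin at the centre of its underside.
- specimen_jar: Small glass jar with a white cap, 38 mm across, 52 mm tall; not part of the job, leave it alone. Origin at the centre of its underside.
- amber_bottle: Amber bottle with a black cap, 60 mm across, 125 mm tall; not part of the job, leave it alone. Origin at the centre of its underside.
- screwdriver: Screwdriver, 160 mm long; not part of the job, leave it alone. Origin at the centre of its underside.
- vial_rack: White rack of glass vials, 70 x 160 mm, 69 mm tall; not part of the job, leave it alone. Origin at the centre of its underside.

How it is judged:
By the outcome, as a careful person would: the job done as asked, in the order asked, and still so for the second after the job is handed in, while the arm keeps its last pose, push and grip.
It also fails if it takes over 54 s, if anything falls off the work surface, if the arm or the gripper's body presses on something with over 40 N, if the wrist force passes 120 N, or if a joint passes its speed limit or range.

## Robot

A 6-joint arm with a two-finger parallel gripper is mounted at the origin on the work surface. World frame = base frame: x ahead of the robot, y to its left, z up, the work surface at z = 0. Lengths are in m, angles in rad, forces in N, time in s.
With the tool pointing down it reaches from about 0.275 to 0.75 m from the base axis. Payload 10.2 kg.
Tool frame: the origin (TCP) lies at the very end of the fingers, on their centre line; the grasp point (between the pads) lies 19 mm behind it (grip_point_offset is the z of the grasp point in the tool frame, in m); z points along the fingers, y is the line along which they close (so a half turn about z gives the same grasp; the last joint's range is limited). The gripper opens to 85 mm and grips with 20 to 120 N. Pads are 22 mm wide; open, the fingers measure 114 mm over their backs; the gripper's body (76 mm by 85 mm) begins 54 mm behind the grasp point. The pads swing forward as they close: fully open they stand 13 mm farther back than shut.
Start: joints at [0.986, 0.313, 1.498, -0, 1.331, -0.223], TCP at [0.186, 0.491, 0.231] pointing down, gripper open.
Joint ranges: [-2.94, 2.94], [-0.97, 2.17], [0.19, 2.56], [-1.23, 4.37], [0.02, 3.11], [-2.88, 2.88]. Speed limits (rad/s): [2.39, 2.39, 3.01, 3.14, 3.14, 3.14].

## Interface

Orientations are given as a rotation vector (axis times angle).
In Python, from cell import goto, move_l, move_j, set_gripper, wait, solve_ik, read_state, read_camera, PlanningError, finish_job, grip_point_offset gives the robot as it stands. Calls block until the motion is done:
- goto(position, orientation): joint-space move of the TCP to a pose.
- move_l(position, frame=None, v=0.15): straight line of the TCP; frame=None keeps the orientation; v is the mean speed in m/s.
- move_j(angles): joint-space move.
- set_gripper(opening): opening from 0.0 (shut) to 1.0 (fully open); the grip force is fixed at half the most; returns when the fingers have stopped.
- wait(seconds).
- solve_ik(position, orientation): joint angles nearest the present ones, or None.
- read_state(): the state.
- read_camera(name): name is "side" or "top" or "wrist"; returns a dict with "img" (480x640x3 uint8, red, green, blue), "z_map" (480x640 float32, m along the optical axis (not along the pixel's ray), 0 where there is no reading), "vfov" (degrees; the focal length in pixels is half the picture's height over the tangent of half this angle, whatever the lens; pixels are square), "cx", "cy" (the principal point, pixels), "distortion" ([k1, k2, p1, p2, k3] as OpenCV has them; the pictures are not rectified), "world_to_cam" (4x4, takes a point from world to camera coordinates). Camera axes: x right, y up, looking along -z (the intrinsics and any distortion apply to the point x, -y, -z); pixel columns grow to the right and rows downward; lengths in m; the calibration is good to about 2 mm. A picture is of the moment at which its call begins.
A pose or a line that the arm cannot do raises PlanningError and nothing moves.
- finish_job(): hands the job in; it is judged then, once.
The state is a dict: "time": time; "joint_positions": joint angles; "joint_vel": joint speeds; "effort": joint torques, N m; "ee_pos": TCP position; "tool_rot": TCP orientation; "force": force on the tool from outside, world axes, zero at the start; "moment": the same for the moment, N m; "gripper_width": opening from 0.0 (shut) to 1.0 (fully open); "gripper_force": force on a finger pad.
Only numpy, scipy, OpenCV 4.12 (cv2) and the standard library are available. Lean on these libraries where they do the work, as an engineer would, in place of code of your own. Each camera call takes 0.05 s, during which the arm holds its last target. There are 200 camera calls.

## Working session

There is one attempt and no reset: what is moved stays moved. The work goes in short steps, each a Python script; the robot and the scene stay as the last script left them, time stands still between calls to the robot, and variables do not carry over. Pictures are saved under pics/ and viewed, at most 10 in all, crops included, and the job is handed in when it is done.

```bash
mkdir -p pics; ls; cat > h.py <<'E'
import numpy as np, cv2
from cell import *
def snap(n):
    c=read_camera(n); np.savez(f'{n}.npz',**{k:np.array(v) for k,v in c.items()}); return c
def K(c):
    f=240/np.tan(np.radians(float(c['vfov']))/2)
    return np.array([[f,0,float(c['cx'])],[0,f,float(c['cy'])],[0,0,1.]])
def ray(c,uv):
    p=cv2.undistortPoints(np.array(uv,float).reshape(-1,1,2),K(c),np.array(c['distortion'],float),None)[:,0]
    M=np.array(c['world_to_cam']);R=M[:3,:3];t=M[:3,3]
    d=np.c_[p[:,0],-p[:,1],-np.ones(len(p))]@R
    return -R.T@t,d
def at_z(c,uv,z):
    o,d=ray(c,uv); return o+d*((z-o[2])/d[:,2])[:,None]
def depth(c,uv):
    o,d=ray(c,uv); uv=np.array(uv).reshape(-1,2).astype(int)
    return o+d*np.array(c['z_map'])[uv[:,1],uv[:,0]][:,None]
def proj(c,P):
    M=np.array(c['world_to_cam']); q=np.atleast_2d(P)@M[:3,:3].T+M[:3,3]
    q=q*[1,-1,-1]
    return cv2.projectPoints(q,np.zeros(3),np.zeros(3),K(c),np.array(c['distortion'],float))[0][:,0]
E
python3 - <<'E'
from h import *
for n in('top','side'):
    c=snap(n); cv2.imwrite(f'pics/{n}0.png',c['img'][:,:,::-1]); print(n,c['vfov'],c['distortion'],np.round(c['world_to_cam'],3).tolist())
s=read_state();print(s)
E
```

```text
pics
top 45.24150379013699 [-0.16858581  0.          0.          0.          0.        ] [[-0.016, -1.0, 0.004, 0.079], [0.989, -0.015, 0.147, -0.591], [-0.147, 0.007, 0.989, -1.84], [0.0, 0.0, 0.0, 1.0]]
side 50.675331324315636 [-0.07548808  0.          0.          0.          0.        ] [[0.957, -0.289, -0.022, -0.528], [0.191, 0.572, 0.798, -0.22], [-0.218, -0.768, 0.602, -1.216], [0.0, 0.0, 0.0, 1.0]]
{'time': 0.1, 'joint_positions': array([ 9.85589744e-01,  3.13393154e-01,  1.49835041e+00, -1.77012762e-05,
        1.33099891e+00, -2.23346677e-01]), 'joint_vel': array([ 0.0002069 , -0.00059448, -0.00196245,  0.00013072,  0.00095594,
       -0.00049053]), 'effort': array([ 2.96975675e-03, -4.12904370e+01, -2.60146111e+01, -3.04882915e-04,
        3.05364891e-03,  8.24076551e-05]), 'ee_pos': array([0.18571861, 0.49081139, 0.23079679]), 'tool_rot': array([-5.65226950e-01, -3.08988314e+00,  1.67091664e-03]), 'force': array([-0.19617214,  0.72161165,  0.03425687]), 'moment': array([0.0351548 , 0.06371212, 0.00918038]), 'gripper_force': 0.0, 'gripper_width': 1.0010400613520583}
```

View pics/top0.png

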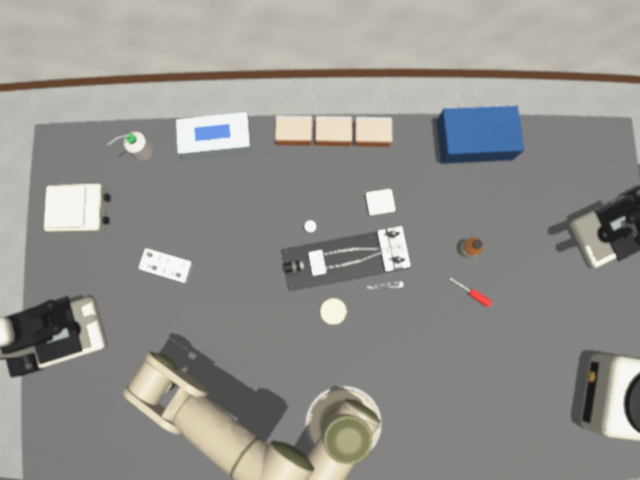

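View pics/side0.png

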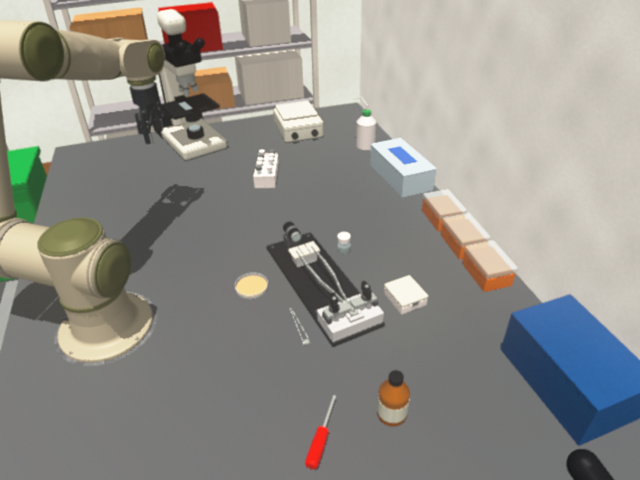

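The top view shows the fixture with its heel block and knobs at about (395,248), the white plate at (318,262) and the camera at (293,267). The forceps tips point to world +y, and the side view agrees. I'll work out the rough pose, then look from the wrist.

```bash
python3 - <<'E'
from h import *
c=dict(np.load('top.npz'))
P=at_z(c,[[282,248],[287,290],[411,269],[404,229],[318,262],[395,248]],[.012,.012,.012,.012,.042,.06]);print(P.round(3))
ctr=P[:4].mean(0); print(ctr)
d=P[4]-P[5]; th=np.arctan2(d[1],d[0]); print(np.degrees(th))
from scipy.spatial.transform import Rotation as Ro
x=np.array([np.cos(th),np.sin(th),0]); y=np.array([-x[1],x[0],0])
for sgn in (1,-1):
    R=np.c_[-sgn*x if 0 else sgn*x, -sgn*y, [0,0,-1]]
    rv=Ro.from_matrix(R).as_rotvec()
    for g in (-.15,0,.1): 
        p=ctr+g*x; q=solve_ik([p[0],p[1],.33],rv); print(sgn,g,None if q is None else np.round(q,2))
E
```

```text
[[ 0.575  0.191  0.012]
 [ 0.435  0.176  0.012]
 [ 0.498 -0.236  0.012]
 [ 0.633 -0.218  0.012]
 [ 0.523  0.073  0.042]
 [ 0.563 -0.178  0.06 ]]
[ 0.5351765  -0.02160626  0.012     ]
98.96687734772543
1 -0.15 [-0.5   0.41  1.12 -0.    1.62 -0.65]
1 0 [-0.26  0.29  1.28 -0.    1.58 -0.42]
1 0.1 [-0.08  0.26  1.31 -0.    1.57 -0.23]
-1 -0.15 [-0.5   0.41  1.12 -0.    1.62  2.49]
-1 0 [-0.26  0.29  1.28 -0.    1.58  2.73]
-1 0.1 None
```

```bash
cat >> h.py <<'E'
from scipy.spatial.transform import Rotation as Ro
def rv(yaw):  # tool x at world yaw, pointing down
    x=np.array([np.cos(yaw),np.sin(yaw),0]); return Ro.from_matrix(np.c_[x,[x[1],-x[0],0],[0,0,-1]]).as_rotvec()
E
python3 - <<'E'
from h import *
th=np.radians(99)
x=np.array([np.cos(th),np.sin(th),0])
ims=[]
for i,g in enumerate((.06,-.17)):
    p=np.array([.535,-.022,.36])+g*x
    goto(p,rv(th)); wait(.2)
    c=snap('wrist'); np.savez(f'w{i}.npz',**{k:np.array(v) for k,v in c.items()}); ims.append(c['img'][:,:,::-1])
    M=c['world_to_cam'];print(-M[:3,:3].T@M[:3,3],c['vfov'],c['distortion'])
    cv2.imwrite(f'pics/w{i}.png',ims[-1])
print(read_state()['time'])
E
```

```text
[0.51476795 0.10797577 0.5029784 ] 58.151294112360155 [-0.07341895  0.          0.          0.          0.        ]
[ 0.55082933 -0.11827824  0.5034521 ] 58.151294112360155 [-0.07341895  0.          0.          0.          0.        ]
3.6083
```

View pics/w0.png

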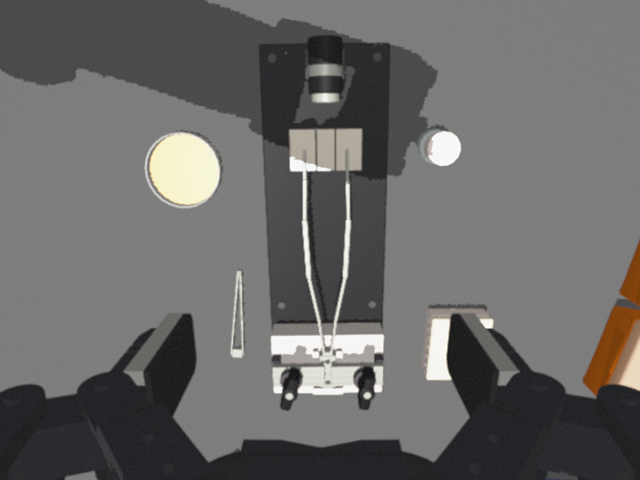

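View pics/w1.png

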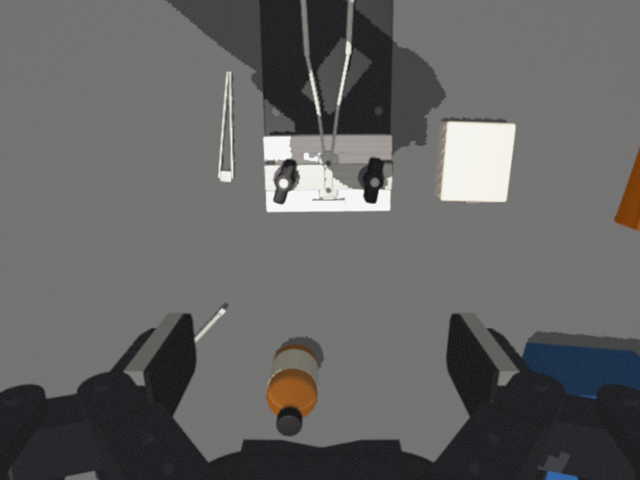

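The w0 view shows the forceps tips at (305,150) and (347,150), near mid-plate and symmetric about the engraved lines at (316) and (335). In w1 the knob wings are at (285,182) for the left and (374,181) for the right, each turned slightly clockwise. I'll fit the fixture pose and zoom in to check it.

```bash
python3 - <<'E'
from h import *
a=dict(np.load('w0.npz'));b=dict(np.load('w1.npz'))
A=at_z(a,[[260,44],[389,43]],[.012]*2); print(A.round(4), np.linalg.norm(A[0]-A[1]))
kn=at_z(b,[[286,181],[374.5,180]],[.104]*2); print(kn.round(4),np.linalg.norm(kn[0]-kn[1]))
print('plate z',depth(a,[[298,160],[355,160],[326,160]])[:,2],'knob',depth(b,[[284,183],[374,183]]).round(4))
pl=at_z(a,[[289,129],[362,128],[363,171],[290,171]],[.045]*4);print(pl.round(4))
for i,(c,s) in enumerate(((a,(270,110,110,80)),(b,(255,120,150,100)))):
    u,v,w,h=s; im=cv2.resize(c['img'][v:v+h,u:u+w,::-1],None,fx=780/w/1,fy=780/w,interpolation=cv2.INTER_CUBIC)
    cv2.imwrite(f'pics/z{i}.png',im); print(im.shape)
E
```

```text
[[0.439  0.1743 0.012 ]
 [0.574  0.1967 0.012 ]] 0.13692254586473596
[[ 0.5281 -0.179   0.104 ]
 [ 0.609  -0.1651  0.104 ]] 0.08205194969149868
plate z [0.04873706 0.04830979 0.04951889] knob [[ 0.5266 -0.1807  0.1063]
 [ 0.6085 -0.1674  0.108 ]]
[[0.484  0.0924 0.045 ]
 [0.5582 0.1052 0.045 ]
 [0.5672 0.0618 0.045 ]
 [0.491  0.0497 0.045 ]]
(567, 780, 3)
(520, 780, 3)
```

View pics/z0.png

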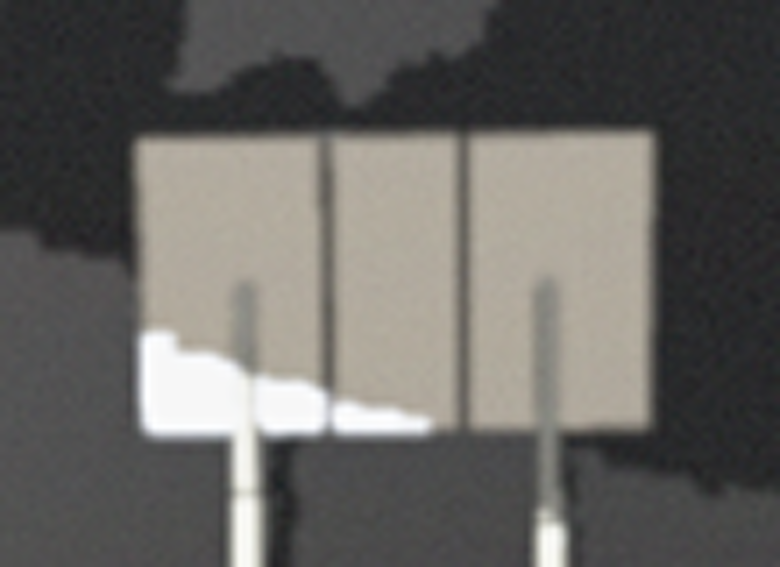

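View pics/z1.png

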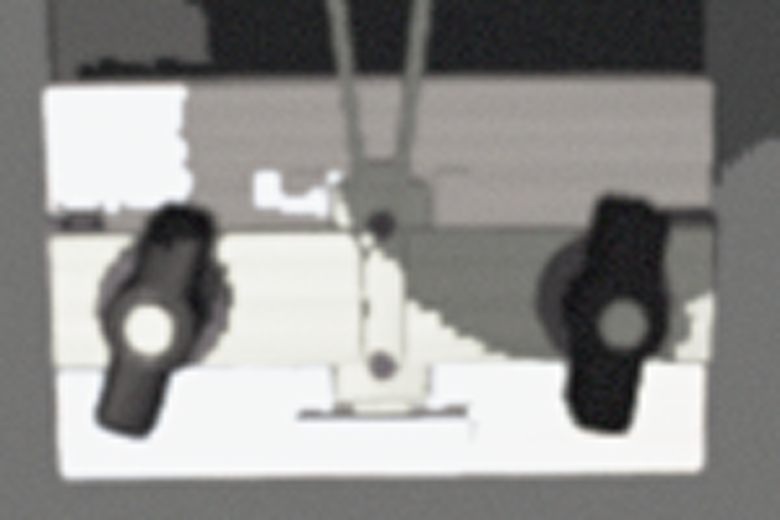

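Zoomed views: the tip ends are at (304.7,150.2) and (346.9,149.5), and the lines at 316.0 and 335.3 are centred between them. The left wing is turned about 15° and the right about 7°. The forceps are seated within about 1 mm, so now the fixture fit.

```bash
python3 - <<'E'
from h import *
from scipy.optimize import least_squares
a=dict(np.load('w0.npz'));b=dict(np.load('w1.npz'))
O=[(a,(289,129.5),(.126,.037,.049)),(a,(362.4,128.6),(.126,-.037,.049)),(a,(361.7,170.6),(.084,-.037,.049)),(a,(290,171.5),(.084,.037,.049)),
(a,(316,150.2),(.105,.01,.049)),(a,(335.3,150),(.105,-.01,.049)),
(b,(284.8,181.7),(-.15,.042,.105)),(b,(373.2,180.6),(-.15,-.042,.105))]
def W(p,P):
    c,s=np.cos(p[2]),np.sin(p[2]); return np.array([p[0]+c*P[0]-s*P[1],p[1]+s*P[0]+c*P[1],P[2]])
f=lambda p:np.concatenate([proj(c,W(p,P))[0]-np.array(uv) for c,uv,P in O])
r=least_squares(f,[.535,-.022,1.72],loss='soft_l1'); print(r.x.round(4),np.degrees(r.x[2]));print(f(r.x).reshape(-1,2).round(2))
np.save('fx.npy',r.x)
z=lambda u,v:(255+u/5.2,120+v/5.2)
for e in ([(183,212),(126,428)],[(629,202),(600,428)]):
    P=at_z(b,[z(*q) for q in e],[.105]*2); d=P[0]-P[1]; print('wing',P.mean(0).round(4),np.linalg.norm(d).round(4),'q',r.x[2]-np.arctan2(d[1],d[0]))
T=at_z(a,[[304.7,150.2],[346.9,149.5]],[.055]*2);print(T.round(4),np.linalg.norm(T[0]-T[1]))
def inv(P): d=P[:2]-r.x[:2];c,s=np.cos(r.x[2]),np.sin(r.x[2]);return (c*d[0]+s*d[1],-s*d[0]+c*d[1])
print('tips in fixture',[np.round(inv(t),4) for t in T])
hl=at_z(b,[z(382,224),z(381,366)],[.06]*2);print('heel/strap dots',[np.round(inv(t),4) for t in hl])
E
```

```text
[ 0.5424 -0.0259  1.7398] 99.68266351411738
[[ 0.36  0.03]
 [-0.7   0.05]
 [-0.44 -0.8 ]
 [ 0.57 -0.85]
 [ 0.05 -0.25]
 [ 0.09 -0.28]
 [-1.16  1.14]
 [ 1.17  1.25]]
wing [ 0.527  -0.1797  0.105 ] 0.0401 q 0.2889713954456459
wing [ 0.6077 -0.166   0.105 ] 0.0405 q 0.10789458990097489
[[0.5035 0.0743 0.055 ]
 [0.5459 0.0817 0.055 ]] 0.04307616778854861
tips in fixture [array([0.1053, 0.0215]), array([ 0.1055, -0.0216])]
heel/strap dots [array([-0.1369, -0.0004]), array([-0.1649,  0.    ])]
```

```bash
cat >> h.py <<'E'
try: FX=np.load('fx.npy')
except Exception: FX=None
def F(x,y,z):
    c,s=np.cos(FX[2]),np.sin(FX[2]); return np.array([FX[0]+c*x-s*y,FX[1]+s*x+c*y,z])
def knob(y,q,z=.084):
    set_gripper(.42)
    goto(F(-.15,y,.14),rv(FX[2]-q)); move_l(F(-.15,y,z),v=.1)
    set_gripper(0.); s=read_state(); print('grip',s['gripper_width'],s['gripper_force'],s['force'].round(1),s['ee_pos'].round(4))
    goto(F(-.15,y,z),rv(FX[2]-1.6)); wait(.2); s=read_state(); print('turned',s['gripper_width'],s['force'].round(1),s['moment'].round(2),s['joint_positions'].round(2),s['time'])
E
python3 - <<'E'
from h import *
knob(.042,.289)
E
```

```text
grip 0.18633704532991535 58.487457633018494 [-5.7  0.6  6.8] [ 0.5258 -0.181   0.0851]
turned 0.1873659683757436 [-4.2 -0.7  6.3] [-0.14  0.69  0.57] [-0.54  0.53  1.58 -0.    1.03  0.89] 7.45
```

```bash
python3 - <<'E'
from h import *
set_gripper(.42); move_l(F(-.15,.042,.14),v=.15)
knob(-.042,.108)
set_gripper(.42); move_l(F(-.15,-.042,.14),v=.15)
goto(F(-.1,0,.3),rv(FX[2])); wait(.1)
c=snap('wrist'); np.savez('w2.npz',**{k:np.array(v) for k,v in c.items()})
k=proj(c,F(-.12,0,.05))[0]; print(k,read_state()['time'])
cv2.imwrite('pics/w2.png',c['img'][:,:,::-1])
E
```

```text
grip 0.18376471322067903 58.56203734874725 [-5.  -0.2  5.7] [ 0.6086 -0.1669  0.0851]
turned 0.18648020906596094 [1.5 0.6 6.3] [ 0.04 -0.46  0.02] [-0.45  0.68  1.32  0.    1.14  0.98] 12.35
[320.77345241 219.44946828] 14.7583
```

View pics/w2.png

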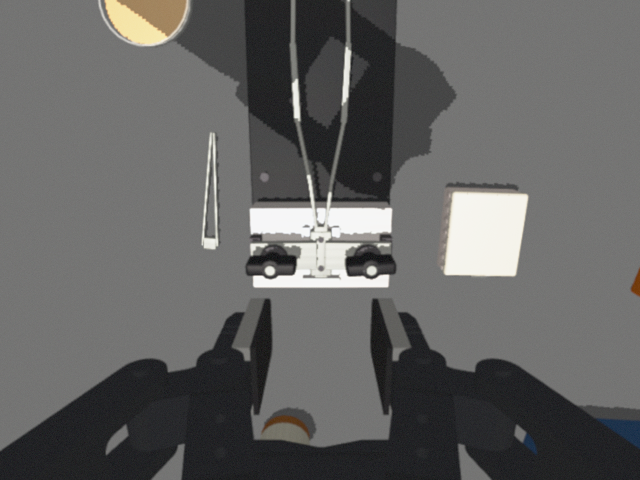

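Both wings now lie across the fixture, the left at (271,266) and the right at (370,267). I'll measure their angles numerically.

```bash
python3 - <<'E'
from h import *
c=dict(np.load('w2.npz'))
for s,n in ((1,'L'),(-1,'R')):
    # corners of wing top predicted at q=1.57
    print(n,proj(c,[F(-.15+dx,s*.042+dy,.105) for dx,dy in((0,.021),(0,-.021),(.006,0),(-.006,0))]).round(1).tolist())
im=c['img'][240:295,235:410,::-1]
cv2.imwrite('pics/z2.png',cv2.resize(im,None,fx=4.5,fy=4.5,interpolation=cv2.INTER_CUBIC))
E
```

```text
L [[245.0, 269.8], [295.5, 269.8], [269.9, 263.0], [270.4, 276.6]]
R [[346.1, 269.7], [396.6, 269.6], [371.6, 262.8], [371.2, 276.4]]
```

View pics/z2.png

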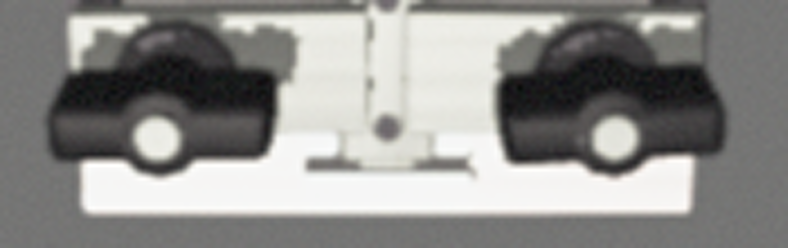

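The edges of both wings tilt by about 2°, which suggests they're slightly short of the stops. I'll regrip each one and turn it on until the stop torque is clear.

```bash
cat >> h.py <<'E'
def tighten(y,z=.084):
    set_gripper(.42)
    goto(F(-.15,y,.14),rv(FX[2]-1.54)); move_l(F(-.15,y,z),v=.12)
    m0=read_state()['moment']; set_gripper(0.); s=read_state(); print('grip',s['moment'].round(2),m0.round(2),s['effort'][5].round(3))
    for q in (1.58,1.62,1.66,1.70):
        goto(F(-.15,y,z),rv(FX[2]-q)); wait(.1); s=read_state(); print(q,s['moment'].round(2),s['force'].round(1),s['effort'][5].round(3))
        if abs(s['effort'][5])>1.2: break
    print(s['time']); set_gripper(.42); move_l(F(-.15,y,.14),v=.15)
E
python3 - <<'E'
from h import *
tighten(-.042); tighten(.042)
goto(F(-.05,0,.3),rv(FX[2])); wait(.1)
c=snap('wrist'); np.savez('w3.npz',**{k:np.array(v) for k,v in c.items()})
k=proj(c,F(-.15,0,.105))[0].astype(int); print(k,read_state()['time'])
im=c['img'][k[1]-35:k[1]+30,k[0]-90:k[0]+90,::-1]
cv2.imwrite('pics/z3.png',cv2.resize(im,None,fx=4.4,fy=4.4,interpolation=cv2.INTER_CUBIC))
E
```

```text
grip [0.09 0.17 0.  ] [0.02 0.03 0.01] 0.001
1.58 [ 0.12  0.15 -0.04] [-1.5  0.7  6.4] -0.027
1.62 [0.01 0.23 0.2 ] [-0.8  1.   5.5] 0.227
1.66 [0.01 0.19 0.66] [-0.9  0.4  6. ] 0.716
1.7 [-0.05 -1.05 -0.02] [ 6.4 -0.4  1.6] -0.027
18.65
grip [0.15 0.02 0.07] [-0.   -0.   -0.04] 0.017
1.58 [0.08 0.08 0.37] [0.6 1.  6.2] 0.383
1.62 [-0.13  1.2  -0.01] [-6.5 -0.9 10. ] -0.029
1.66 [-0.12  1.24 -0.08] [-7.6 -0.6  9.9] -0.027
1.7 [-0.14  1.2   0.19] [-6.4 -1.1  9.5] 0.181
22.4833
[321 324] 24.8417
```

View pics/z3.png

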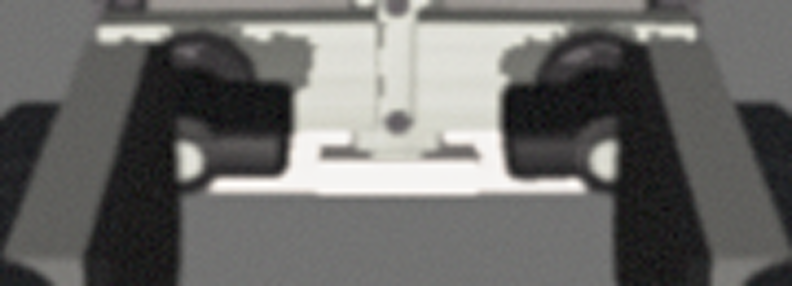

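The torque climbed to about 0.7 N m (right) and 0.38 N m (left) before the pads slipped, and the visible wing ends lie square, so both knobs are at their stops. Next I go to the finger rests and measure the tips and lines numerically.

```bash
cat >> h.py <<'E'
def measure(pr=True,save=None):
    c=read_camera('wrist')
    if save: cv2.imwrite(save,c['img'][:,:,::-1])
    # rectify the plate (2 px per mm -> 0.2 mm grid) at line height and tip-top height
    def strip(x0,x1,z):
        ys=np.arange(-.036,.0361,.0002); xs=np.arange(x0,x1,.0005)
        P=np.array([F(x,y,z) for x in xs for y in ys]); uv=proj(c,P).astype(np.float32)
        g=cv2.cvtColor(c['img'],cv2.COLOR_RGB2GRAY).astype(np.float32)
        s=lambda im:cv2.remap(im,uv[:,0].reshape(len(xs),-1),uv[:,1].reshape(len(xs),-1),cv2.INTER_LINEAR,borderValue=-1)
        return ys,np.median(s(g),0),np.median(s(np.array(c['z_map'])),0),uv
    ys,g,_,uv=strip(.110,.124,.049)
    _,h,d,uv2=strip(.093,.102,.058)
    return c,ys,g,h,d,uv,uv2
E
python3 - <<'E'
from h import *
set_gripper(1.); goto(F(0,0,.13),rv(FX[2])); move_l(F(0,0,.031),v=.12); print(read_state()['force'].round(1))
set_gripper(.6); s=read_state(); print(s['gripper_width'],s['gripper_force'],s['force'].round(1))
c,ys,g,h,d,uv,uv2=measure(save='pics/w4.png'); np.savez('w4.npz',**{k:np.array(v) for k,v in c.items()})
print(uv.min(0),uv.max(0),uv2.min(0),uv2.max(0)); 
print('g',g[::4].astype(int).tolist()); print('h',h[::4].astype(int).tolist()); print('d',(d[::4]*1000).round(1).tolist())
print(read_state()['time'])
E
```

```text
[ 0.7 -0.2 -0.1]
0.5949408774648084 0.0 [-0.6  0.  -0.8]
[180.00317 -89.04501] [457.7151   -30.918118] [173.44547   -8.485372] [464.32965   30.179453]
g [-1, -1, -1, -1, -1, -1, -1, -1, -1, -1, -1, -1, -1, -1, -1, -1, -1, -1, -1, -1, -1, -1, -1, -1, -1, -1, -1, -1, -1, -1, -1, -1, -1, -1, -1, -1, -1, -1, -1, -1, -1, -1, -1, -1, -1, -1, -1, -1, -1, -1, -1, -1, -1, -1, -1, -1, -1, -1, -1, -1, -1, -1, -1, -1, -1, -1, -1, -1, -1, -1, -1, -1, -1, -1, -1, -1, -1, -1, -1, -1, -1, -1, -1, -1, -1, -1, -1, -1, -1, -1, -1]
h [73, 72, 104, 231, 230, 231, 231, 231, 231, 232, 232, 232, 232, 232, 233, 233, 233, 200, 197, 202, 162, 155, 234, 234, 234, 235, 235, 235, 235, 235, 235, 235, 236, 136, 59, 229, 236, 235, 236, 236, 236, 236, 236, 236, 236, 236, 236, 236, 236, 236, 236, 235, 236, 235, 235, 235, 202, 58, 177, 235, 235, 234, 235, 235, 234, 234, 234, 234, 234, 233, 131, 175, 204, 195, 206, 233, 232, 232, 232, 232, 231, 231, 231, 231, 231, 231, 230, 230, 229, 62, 50]
d [145.0, 145.10000610351562, 145.10000610351562, 111.69999694824219, 111.69999694824219, 111.9000015258789, 112.0, 112.0, 112.0, 
[... 698 characters left out ...]
05175781, 112.0, 112.0, 112.19999694824219, 111.80000305175781, 111.9000015258789, 111.80000305175781, 111.5, 111.9000015258789, 111.80000305175781, 112.0999984741211, 111.69999694824219, 112.0, 111.5, 112.19999694824219, 111.80000305175781, 111.9000015258789, 111.80000305175781, 112.0, 112.0, 109.9000015258789, 106.69999694824219, 106.5999984741211, 106.69999694824219, 110.19999694824219, 111.9000015258789, 111.9000015258789, 112.0999984741211, 111.80000305175781, 111.19999694824219, 111.9000015258789, 111.5999984741211, 111.80000305175781, 112.19999694824219, 111.5999984741211, 111.5999984741211, 112.0, 111.69999694824219, 112.30000305175781, 145.10000610351562, 144.89999389648438]
27.5833
```

```bash
cat >> h.py <<'E'
def tl(lines=False):
    """y of tips (two x stations -> extrapolated to .105) and of lines, mm, fixture frame"""
    c=read_camera('wrist'); g=cv2.cvtColor(c['img'],cv2.COLOR_RGB2GRAY).astype(np.float32); zm=np.array(c['z_map'],np.float32)
    ys=np.arange(-.034,.0341,.0002)
    def strip(im,x0,x1,z):
        xs=np.arange(x0,x1,.0004); uv=proj(c,np.array([F(x,y,z) for x in xs for y in ys])).astype(np.float32).reshape(len(xs),-1,2)
        return np.median(cv2.remap(im,uv[...,0].copy(),uv[...,1].copy(),cv2.INTER_LINEAR),0)
    def cen(w,m): w=w*m; return 1e3*(w*ys).sum()/max(w.sum(),1e-9)
    out=[]
    for x0 in (.088,.098):
        d=strip(zm,x0,x0+.004,.055); w=np.clip(np.median(d)-d-.0018,0,.002)
        out.append([cen(w,ys>0),cen(w,ys<0)])
    out=np.array(out); tip=out[1]+(out[1]-out[0])*(.105-.100)/.010
    r=[tip.round(2),out.round(2).tolist()]
    if lines:
        l=strip(g,.087,.100,.049); w=np.clip(190-l,0,200); r.append([round(cen(w,(ys>.006)&(ys<.014)),2),round(cen(w,(ys<-.006)&(ys>-.014)),2)])
    return r
E
python3 - <<'E'
from h import *
print(tl(True))
for w in (.56,.53,.50):
    set_gripper(w); wait(.15); s=read_state(); print(w,s['gripper_width'].round(4),round(s['gripper_force'],1),s['force'].round(1),tl(),s['time'])
E
```

```text
[array([ 15.03, -14.8 ]), [[22.27, -21.53], [17.44, -17.04]], [np.float64(10.43), np.float64(-9.67)]]Traceback (most recent call last):
  File "<stdin>", line 4, in <module>
AttributeError: 'float' object has no attribute 'round'
```

```bash
sed -i 's/(.088,.098)/(.086,.094)/; s/x0+.004,.055/x0+.004,.055/; s/(.105-.100)\/.010/(.105-.096)\/.008/' h.py
python3 - <<'E'
from h import *
for w in (.56,.53,.50):
    set_gripper(w); wait(.15); s=read_state(); print(w,round(s['gripper_width'],4),round(s['gripper_force'],1),s['force'].round(1),tl(),s['time'])
E
```

```text
0.56 0.562 1.3 [-1.8  0.5  1.3] [array([ 20.33, -21.31]), [[20.37, -21.48], [20.35, -21.4]]] 28.3667
0.53 0.5306 2.4 [-2.7  1.   3.3] [array([ 17.91, -19.62]), [[18.3, -20.04], [18.12, -19.84]]] 28.7833
0.5 0.5021 4.0 [-1.3  3.   5.2] [array([ 15.67, -17.82]), [[16.43, -18.22], [16.07, -18.03]]] 29.2
```

```bash
python3 - <<'E'
from h import *
move_l(F(0,.0008,.031),v=.02)
for w in (.45,.425):
    set_gripper(w); wait(.2); s=read_state(); print(w,round(s['gripper_width'],4),round(s['gripper_force'],1),s['force'].round(1),tl(),s['time'])
E
```

```text
0.45 0.4522 6.0 [-0.7  3.8  5.9] [array([ 13.45, -13.35]), [[14.21, -14.06], [13.85, -13.72]]] 29.925
0.425 0.4235 7.4 [-1.5  4.   6.6] [array([ 11.52, -11.48]), [[12.64, -12.36], [12.11, -11.95]]] 30.3917
```

```bash
python3 - <<'E'
from h import *
move_l(F(0,.001,.031),v=.02)
set_gripper(.405); wait(.3); s=read_state(); print(round(s['gripper_width'],4),round(s['gripper_force'],1),s['force'].round(1),tl(),tl(),s['ee_pos'],F(0,.001,.031),s['time'])
E
```

```text
0.4056 8.7 [-1.   5.2  8. ] [array([10.52, -9.92]), [[11.43, -10.95], [11.0, -10.47]]] [array([10.43, -9.92]), [[11.48, -10.93], [10.99, -10.46]]] [ 0.54172227 -0.02578247  0.03153853] [ 0.54140937 -0.02607995  0.031     ] 31.2083
```

```bash
python3 - <<'E'
from h import *
set_gripper(.403); wait(.8); s=read_state(); print(round(s['gripper_width'],4),round(s['gripper_force'],1),tl(),tl(),s['time'])
c=read_camera('wrist'); im=c['img'][:,:,::-1]; cv2.imwrite('pics/w5.png',im)
E
```

```text
0.402 9.1 [array([10.34, -9.67]), [[11.25, -10.8], [10.82, -10.27]]] [array([10.3 , -9.73]), [[11.3, -10.8], [10.83, -10.3]]] 32.325
```

View pics/w5.png

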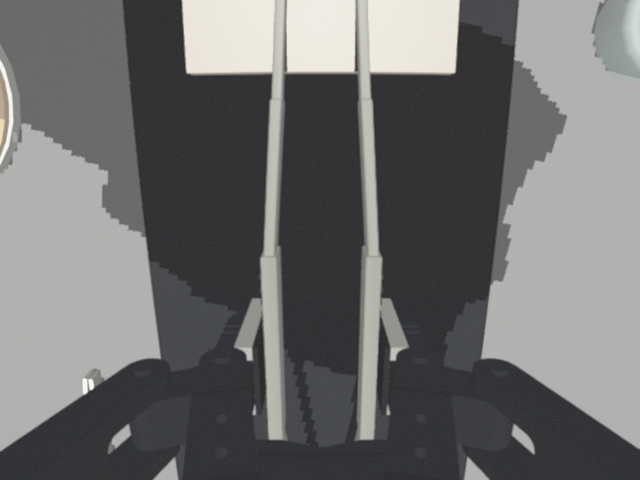

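The gripper holds the rests parallel, at (272,340) and (370,340). The tips cover their lines at the top of the view, near columns 280 and 362. The measured offsets are +10.3 and −9.7 mm, against lines at +10.4 and −9.7 mm.

```bash
python3 -c "
from cell import *
print(finish_job())"
```

```text
the job is handed in; nothing more can be done
None
```

I handed the job in at about 32 s of the 54 s limit: both knobs are turned to their stops, and the gripper is holding the tips about 20.0 mm apart, each within about 0.1 mm of its line by the wrist camera.

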